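# Report the missing sample tube by pointing

## Task

One sample tube has fallen out of the rack of capped tubes: show a colleague, by pointing with the fingertips from a few centimetres above, first the gap between the standing tubes where it is missing, and then the fallen capped tube that lies on the desk to the right of the rack. Hold still for two full seconds at each, and finish still pointing at the fallen tube. Touch nothing at all, and come down only over those two: do not dip towards the other tubes, the pen or the battery on the way.

Things in the scene. Friction and masses are not known exactly. Their poses are not given: they have to be found in the camera images.
- sample_rack: low tube rack, 112 x 248 x 50 mm high, 10 x 5 holes, fixed on the desk ahead to the left; origin under its centre (z = 0); long side along its own y. Capped tubes stand in its middle row (own x = 0) in every second hole, at own y -72, -31, 10, 51, 92 mm; one of the three inner places is empty. The similar rack behind it, with taller paper-wrapped tubes, is not meant.
- gap: the place in the row where a tube is missing: a bare hole, its neighbour tubes 41 mm away either side; origin at the hole's mouth, 50 mm above the desk. The caps beside it reach 90 mm. Point with the middle between the fingertips within 16 mm of it sideways and the fingertips less than 6 cm above the caps' height.
- fallen_tube: capped sample tube lying on the desk right of the rack, 84 mm long, 15 mm thick; origin at the middle of its length, on the desk; its own y runs along it, any yaw. Point with the middle between the fingertips within 20 mm of that sideways and the fingertips clear of it, less than 6 cm above it.
- tube_a: capped sample tube standing in the rack, 15 mm thick at its cap, 84 mm tall; origin at the centre of its foot, 6 mm above the desk, so its cap's top is 90 mm above the desk; not to be touched, nor dipped towards
- tube_b: capped sample tube standing in the rack, 15 mm thick at its cap, 84 mm tall; origin at the centre of its foot, 6 mm above the desk, so its cap's top is 90 mm above the desk; not to be touched, nor dipped towards
- tube_c: capped sample tube standing in the rack, 15 mm thick at its cap, 84 mm tall; origin at the centre of its foot, 6 mm above the desk, so its cap's top is 90 mm above the desk; not to be touched, nor dipped towards
- tube_d: capped sample tube standing in the rack, 15 mm thick at its cap, 84 mm tall; origin at the centre of its foot, 6 mm above the desk, so its cap's top is 90 mm above the desk; not to be touched, nor dipped towards
- marker_pen: dark capped marker pen lying on the desk right of the rack, 132 x 13 x 14 mm, along its own x; origin at its middle, on the desk; leave alone
- battery: small round battery cell lying on the desk right of the rack, 50 mm long, 15 mm thick, along its own y; origin at its middle, on the desk; leave alone
- beaker: white plastic beaker of used tips on the desk beyond the rack, 66 mm wide, 73 mm high; origin at the centre of its underside; leave alone
Not all that is in view belongs to the job. Leave any blue or green look-alike of the fallen_tube alone.

How it is judged:
By the outcome, as a careful person would: the job done as asked, in the order asked, and still so for the second after the job is handed in, with the robot touching nothing.
It also fails if it takes over 38 s, if anything falls off the work surface, if the arm or the gripper's body presses on something with over 40 N, if the wrist force passes 120 N, or if a joint passes its speed limit or range.

## Robot

A 6-joint arm with a two-finger parallel gripper is mounted at the origin on a cart in front of the work surface, level with it; the furniture and walls round the work are solid. World frame = base frame: x ahead of the robot, y to its left, z up, the work surface at z = 0. Lengths are in m, angles in rad, forces in N, time in s.
With the tool pointing down it reaches from about 0.375 to 0.9 m from the base axis. Payload 3.1 kg.
Tool frame: the origin (TCP) lies between the finger pads; the fingertips stand 22 mm ahead of it and the grasp point (between the pads) lies 3 mm ahead of it; z points along the fingers, y is the line along which they close (so a half turn about z gives the same grasp; the last joint's range is limited). The gripper opens to 87 mm and grips with 3 to 60 N. Pads are 19 mm wide; open, the fingers measure 117 mm over their backs; the gripper's body (75 mm by 190 mm) begins 51 mm behind the grasp point.
Start: joints at [-1.298, 0.527, 1.433, -0, 1.181, -0.178], TCP at [0.272, -0.563, 0.245] pointing down, gripper open.
Joint ranges: [-3.08, 3.08], [-0.75, 2.2], [0.22, 2.44], [-1.43, 4.57], [0, 2.65], [-2.85, 2.85]. Speed limits (rad/s): [2.79, 2.79, 3.14, 3.14, 3.14, 3.14].

## Interface

Orientations are given as a unit quaternion [x, y, z, w].
In Python, from rig import robot gives the robot as it stands.
- The arm moves only by the tool move_arm, never from a script. Its argument "series" is text: rows parted by semicolons, each of 6 numbers parted by spaces: the shift along the tool's x, y, z in mm, then the turn, a rotation vector about the tool's x, y, z in degrees. In form: dx dy dz ax ay az; .... A call has 1 to 8 rows; each row is the pose to reach, as a shift and turn from the pose commanded when the call began, along the tool's axes at that moment; what a row does not reach only later rows make up. A row lasts 1/12 s, in which the tool goes at most 41.7 mm and 7.16 degrees, less where a joint would pass 70% of its speed; a pose out of reach is approached as far as the arm can. A call with a gripper value outside its range is refused whole. "jaw" is the opening, from 0 (shut) to 1 (fully open), set as the call begins (left out, the last holds). The fingers move at their own pace and stop on an object; "newtons" is the grip in N (left out, the last holds). Time passes only in rows, so rows that repeat a pose let the fingers close. It gives the time, the measured TCP pose, the force, the opening and the grip force at its end, in the units of the state.
- robot.get_obs(): the state, without advancing time (a new reading comes with each control period).
- robot.camera(name): name is "side" or "top" or "wrist"; returns a dict with "img" (480x640x3 uint8, red, green, blue), "mtx" (3x3 intrinsics, pixels), "world_to_cam" (4x4, takes a point from world to camera coordinates). Camera axes: x right, y down, z forward; pixel columns grow to the right and rows downward; lengths in m; the calibration is good to about 2 mm. A picture is of the moment at which its call begins. There is no depth.
- robot.hand_in(): hands the job in; it is judged then, once.
Trained networks look in a picture, given as the dict that the camera call returned (one of the last four; its "shot" number tells which), for a name from the list of things; names that differ only in an ending like _2 or _b are one class to them, and where a whole thing is asked for, a point or a joint stands for the part that bears it (a point fixed in the world has none). Each returns a list of dicts, best first, with "p" (0 to 1); they miss things now and then, are a little off and sometimes report something else, mostly with a low value. They report only what shows in the picture. A call takes as long as a camera call. They do not tell look-alikes from the thing itself.
- robot.search_frame(picture, thing): "xyz" ([x, y, z] in m, in world coordinates, good to about 4 mm: the middle of the surface that is visible of it).
- robot.tip_of(picture, thing): "xyz" ([x, y, z] in m, in world coordinates, good to about 4 mm: a listed point, or the origin of a listed thing).
The state is a dict: "time": time; "q": joint angles; "joint_velocities": joint speeds; "joint_torque": joint torques, N m; "position": TCP position; "tool_rot": TCP orientation; "ft_force": force on the tool from outside, world axes, zero at the start; "moment": the same for the moment, N m; "grip_width": finger opening in m; "grip_force": force on a finger pad.
Only numpy, scipy, OpenCV 4.12 (cv2) and the standard library are available. Lean on these libraries where they do the work, as an engineer would, in place of code of your own. Each camera call takes 0.05 s, during which the arm holds its last target. There are 200 camera calls.

## Working session

There is one attempt and no reset: what is moved stays moved. The work goes in short steps, Python scripts to look and compute and a tool call to move; the robot and the scene stay as the last step left them, time stands still between calls to the robot, and variables do not carry over. Pictures are saved under pics/ and viewed, at most 10 in all, crops included, and the job is handed in when it is done.

Besides the shell and the picture viewer there is one more tool, called after "Request:" by a JSON object that holds its "method" and its "body", one argument or row to a line. move_arm: Moves the arm, as the interface text tells. Its arguments: {"type":"object","properties":{"series":{"type":"string"},"jaw":{"type":"number"},"newtons":{"type":"number"}},"required":["series"]}

```bash
mkdir -p pics
python3 - <<'E'
from rig import robot
import cv2
o=robot.get_obs(); print(o['time'],o['position'],o['tool_rot'])
for n in ['top','side']:
    p=robot.camera(n); cv2.imwrite(f'pics/{n}1.png',p['img'][:,:,::-1])
    for t in ['gap','fallen_tube','tube_a','sample_rack','marker_pen','battery']:
        for f in ('search_frame','tip_of'):
            r=getattr(robot,f)(p,t)
            for d in r[:5]:
                x=p['world_to_cam']@[*d['xyz'],1]; u=p['mtx']@x[:3]; print(n,t,f,[round(float(c),3) for c in d['xyz']],round(d['p'],2),(u[:2]/u[2]).astype(int))
print(robot.get_obs()['time'])
E
```

```text
0.0 [ 0.27213987 -0.56189795  0.24355933] [ 9.74706885e-01  2.23484491e-01 -5.12704712e-05 -1.08047519e-03]
top fallen_tube search_frame [0.392, -0.06, 0.014] 0.68 [343 307]
top fallen_tube search_frame [0.471, -0.435, 0.011] 0.61 [503 271]
top fallen_tube search_frame [0.374, 0.066, 0.009] 0.58 [288 315]
top fallen_tube search_frame [0.402, 0.254, 0.013] 0.49 [206 304]
top fallen_tube search_frame [0.456, -0.307, 0.012] 0.49 [449 278]
top fallen_tube tip_of [0.391, -0.059, 0.002] 0.68 [342 307]
top fallen_tube tip_of [0.374, 0.065, 0.0] 0.67 [289 315]
top fallen_tube tip_of [0.479, -0.07, 0.001] 0.64 [346 269]
top fallen_tube tip_of [0.469, -0.439, -0.001] 0.6 [504 272]
top fallen_tube tip_of [0.405, 0.251, -0.001] 0.49 [210 302]
top tube_a search_frame [0.551, 0.173, 0.092] 0.51 [236 234]
top tube_a search_frame [0.556, 0.215, 0.09] 0.51 [217 232]
top tube_a search_frame [0.542, 0.096, 0.086] 0.42 [271 238]
top tube_a search_frame [0.558, 0.255, 0.086] 0.37 [200 232]
top tube_a tip_of [0.563, 0.256, 0.005] 0.64 [208 235]
top tube_a tip_of [0.558, 0.218, 0.004] 0.52 [224 237]
top tu
[... 1093 characters left out ...]
] 0.68 [296 273]
side tube_a search_frame [0.562, 0.259, 0.075] 0.63 [266 317]
side tube_a search_frame [0.559, 0.221, 0.073] 0.47 [274 307]
side tube_a tip_of [0.675, 0.136, -0.003] 0.5 [242 299]
side sample_rack search_frame [0.539, 0.204, 0.051] 0.87 [285 311]
side sample_rack tip_of [0.547, 0.166, -0.001] 0.94 [288 316]
side sample_rack tip_of [0.675, 0.139, -0.001] 0.27 [241 299]
side marker_pen search_frame [0.453, -0.304, 0.007] 0.57 [368 214]
side marker_pen tip_of [0.456, -0.307, -0.001] 0.6 [367 215]
side marker_pen tip_of [0.549, 0.165, 0.001] 0.31 [288 315]
side battery search_frame [0.523, -0.19, 0.013] 0.43 [335 230]
side battery tip_of [0.527, -0.196, 0.001] 0.61 [334 232]
1.3
```

View pics/top1.png

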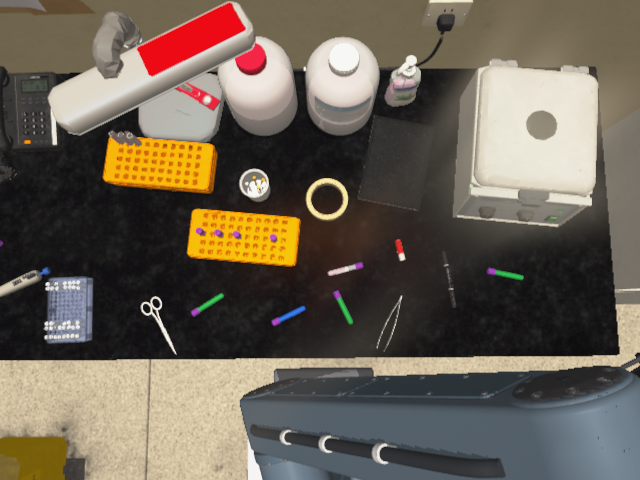

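View pics/side1.png

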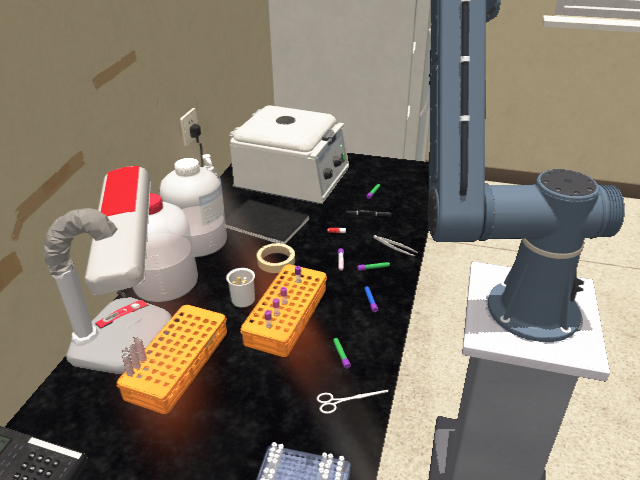

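The top view shows four purple caps at (200,231), (218,233), (236,235) and (273,238), so the gap is near (254,236).

These could be mistaken for the fallen tube:
- **Green look-alikes:** (208,304), (343,307) and (505,274).
- **Blue look-alike:** (288,316).
- **Red and white battery:** (400,250).
- **Clear/pink tube with a purple cap:** (346,269). This one fits the description, so I'll check it in a crop.

Run:
```python
import cv2
a=cv2.imread('pics/top1.png')[200:330,180:420]; cv2.imwrite('pics/crop.png',cv2.resize(a,None,fx=3.2,fy=3.2,interpolation=cv2.INTER_CUBIC))
```

```text
(no output)
```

View pics/crop.png

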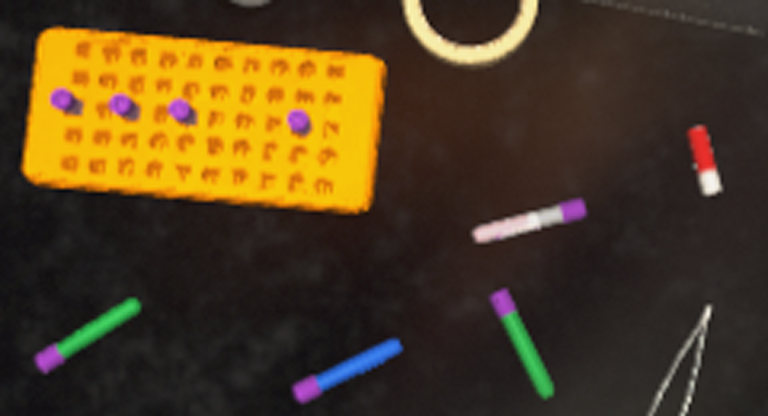

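Request:
{"method": "move_arm", "body": {
  "series": "22 -20 0 0 0 0; 44 -40 0 0 0 0; 66 -60 0 0 0 0; 88 -80 0 0 0 0; 110 -100 0 0 0 0; 132 -120 0 0 0 0; 154 -140 0 0 0 0; 176 -160 0 0 0 0",
  "jaw": 0.05
}}

```text
time: 1.97
position: [0.3614, -0.3406, 0.2447]
tool_rot: [0.975, 0.223, 0.0, 0.0]
ft_force: [0.1, -0.1, 0.4]
grip_width: 0.0417
grip_force: 0.0
```

The crop shows one fallen tube in clear, white and pink with a purple cap, running from crop (473,237) to (585,208). That puts its middle at about (345.5,269.5) in the full picture. The gap is between the third and fourth caps, at crop (240,116).

Request:
{"method": "move_arm", "body": {
  "series": "22 -20 0 0 0 0; 44 -40 0 0 0 0; 66 -60 0 0 0 0; 88 -80 0 0 0 0; 110 -100 0 0 0 0; 132 -120 0 0 0 0; 154 -140 0 0 0 0; 176 -160 0 0 0 0"
}}

```text
time: 2.63
position: [0.4502, -0.1198, 0.2448]
tool_rot: [0.975, 0.223, 0.0, 0.0]
ft_force: [0.7, -0.2, -1.3]
grip_width: 0.0048
grip_force: 0.0
```

Request:
{"method": "move_arm", "body": {
  "series": "24 -22 0 0 0 0; 48 -44 0 0 0 0; 72 -66 0 0 0 0; 96 -88 0 0 0 0; 120 -110 0 0 0 0; 144 -132 0 0 0 0; 168 -154 0 0 0 0; 192 -176 0 0 0 0"
}}

```text
time: 3.3
position: [0.5463, 0.1226, 0.2447]
tool_rot: [0.975, 0.224, 0.0, 0.0]
ft_force: [-0.2, -0.3, 1.1]
grip_width: 0.0044
grip_force: 0.0
```

```bash
cat > m.py <<'E'
from rig import robot
import cv2, numpy as np
from scipy.spatial.transform import Rotation as R
def proj(p,x):
    u=p['mtx']@(p['world_to_cam']@[*x,1])[:3]; return u[:2]/u[2]
def ray(p,uv,z):
    W=np.linalg.inv(p['world_to_cam']); d=W[:3,:3]@np.linalg.solve(p['mtx'],[*uv,1]); c=W[:3,3]
    return c+d*(z-c[2])/d[2]
def purple(p,z):
    h=cv2.cvtColor(p['img'],cv2.COLOR_RGB2HSV)
    n,_,s,c=cv2.connectedComponentsWithStats(cv2.inRange(h,(125,90,60),(160,255,255)))
    for i in range(1,n):
        if s[i,4]>15: print('purple',c[i].round(),s[i,4],ray(p,c[i],z).round(3))
def delta(t):
    o=robot.get_obs(); print(o['time'],o['position'].round(4),'tool mm',(1000*R.from_quat(o['tool_rot']).inv().apply(np.array(t)-o['position'])).round(1))
E
python3 - <<'E'
from m import *
delta([.549,.135,.15])
p=robot.camera('wrist'); cv2.imwrite('pics/w1.png',p['img'][:,:,::-1]); purple(p,.088)
print('gap px',proj(p,[.549,.135,.05]))
for t in ['gap','tube_a','sample_rack']:
    for d in robot.tip_of(p,t)[:5]: print(t,np.round(d['xyz'],3),d['p'],proj(p,d['xyz']).round())
t=robot.camera('top'); print('top'); purple(t,.09)
print('tube mid',ray(t,(345.5,269.5),.0075))
E
```

```text
3.3 [0.5463 0.1226 0.2447] tool mm [  7.8 -10.   94.7]
purple [166. 133.] 289 [0.563 0.257 0.088]
purple [215. 162.] 277 [0.559 0.216 0.088]
purple [262. 190.] 241 [0.555 0.176 0.088]
purple [350. 242.] 267 [0.548 0.096 0.088]
purple [111. 283.] 261 [0.43  0.256 0.088]
gap px [307.71834691 210.74977601]
gap [ 0.673  0.138 -0.001] 0.35 [363.  82.]
tube_a [0.563 0.256 0.009] 0.93 [200. 135.]
tube_a [0.546 0.094 0.005] 0.72 [344. 223.]
tube_a [0.554 0.174 0.002] 0.66 [276. 181.]
tube_a [0.559 0.212 0.007] 0.6 [242. 159.]
tube_a [ 0.525 -0.197  0.003] 0.53 [570. 352.]
sample_rack [ 0.554  0.165 -0.008] 0.92 [285. 184.]
top
purple [273. 237.] 29 [0.545 0.094 0.09 ]
purple [359. 265.] 52 [ 0.482 -0.094  0.09 ]
purple [491. 271.] 58 [ 0.467 -0.38   0.09 ]
purple [336. 294.] 51 [ 0.421 -0.045  0.09 ]
purple [275. 321.] 62 [0.363 0.087 0.09 ]
tube mid [ 0.47908269 -0.06705377  0.0075    ]
```

View pics/w1.png

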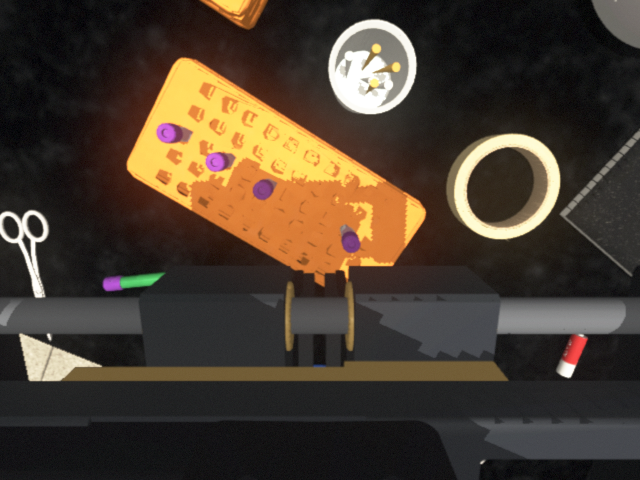

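The wrist view shows the same four caps, at (166,133), (215,162), (262,190) and (350,242). They are 41 mm apart with one 80 mm space, so the gap is at about (0.551, 0.136) m. I'll centre on it, go straight down and hold.

Request:
{"method": "move_arm", "body": {
  "series": "10 -10 0 0 0 0; 10 -10 0 0 0 0; 10 -10 20 0 0 0; 10 -10 40 0 0 0; 10 -10 60 0 0 0; 10 -10 80 0 0 0; 10 -10 95 0 0 0; 10 -10 95 0 0 0"
}}

```text
time: 4.22
position: [0.5483, 0.1334, 0.1467]
tool_rot: [0.975, 0.223, -0.003, -0.001]
ft_force: [-0.1, -0.4, 0.3]
grip_width: 0.0043
grip_force: 0.0
```

Run:
```python
from m import *
delta([.551,.136,.15])
p=robot.camera('side'); i=p['img'][200:380,200:420]; cv2.imwrite('pics/s2.png',cv2.resize(i[:,:,::-1],None,fx=3,fy=3))
```

```text
4.2167 [0.5483 0.1334 0.1467] tool mm [ 3.5 -1.2 -3.3]
```

View pics/s2.png

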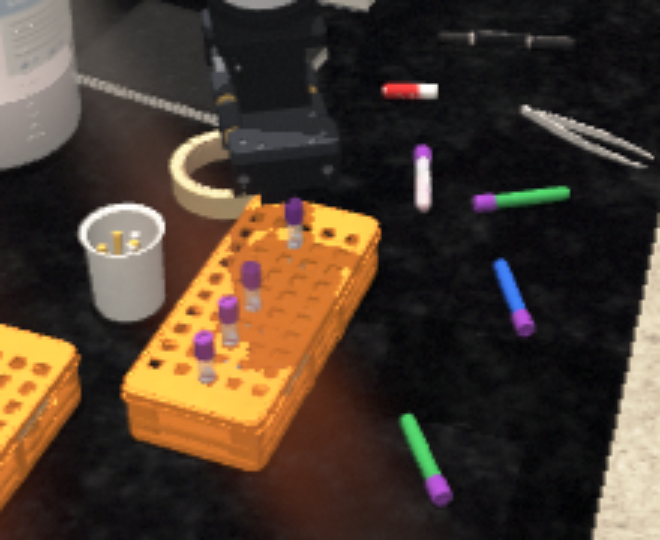

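The side crop shows the gripper dark against the background at crop (285,165), clear of all four caps. I'll check where the fingertip should project before holding.

Run:
```python
from m import *
p=robot.camera('side'); x,y,z=robot.get_obs()['position']
for h in (z-.022,z,z+.048,z+.1): print(round(h,3),((proj(p,[x,y,h])-[200,200])*3).round())
i=p['img'][215:275,255:320]; i=cv2.convertScaleAbs(i,alpha=2.5,beta=20)
cv2.imwrite('pics/s3.png',cv2.resize(i[:,:,::-1],None,fx=9,fy=9,interpolation=cv2.INTER_NEAREST))
```

```text
0.127 [268. 193.]
0.149 [267. 170.]
0.197 [264. 117.]
0.249 [261.  57.]
```

View pics/s3.png

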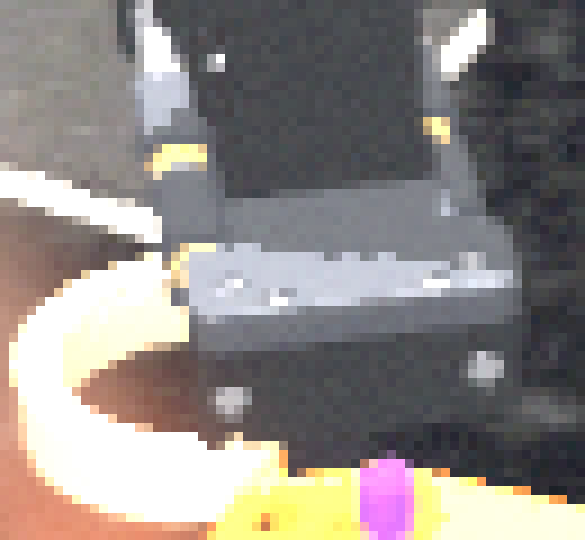

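The box is the near end of the gripper body at z of about 0.2. It hides the fingers, whose tips project to crop (268,193), right above the gap. Nothing is touching, so I'll hold here.

Request:
{"method": "move_arm", "body": {
  "series": "0 0 0 0 0 0; 0 0 0 0 0 0; 0 0 0 0 0 0; 0 0 0 0 0 0; 0 0 0 0 0 0; 0 0 0 0 0 0; 0 0 0 0 0 0; 0 0 0 0 0 0"
}}

```text
time: 4.98
position: [0.5505, 0.1343, 0.1496]
tool_rot: [0.975, 0.224, 0.0, -0.0]
ft_force: [0.7, 0.1, 0.4]
grip_width: 0.0043
grip_force: 0.0
```

Request:
{"method": "move_arm", "body": {
  "series": "0 0 0 0 0 0; 0 0 0 0 0 0; 0 0 0 0 0 0; 0 0 0 0 0 0; 0 0 0 0 0 0; 0 0 0 0 0 0; 0 0 0 0 0 0; 0 0 0 0 0 0"
}}

```text
time: 5.65
position: [0.5505, 0.1343, 0.1496]
tool_rot: [0.975, 0.223, 0.0, -0.0]
ft_force: [-0.3, -1.3, -0.0]
grip_width: 0.0045
grip_force: 0.0
```

Request:
{"method": "move_arm", "body": {
  "series": "0 0 0 0 0 0; 0 0 0 0 0 0; 0 0 0 0 0 0; 0 0 0 0 0 0; 0 0 0 0 0 0; 0 0 0 0 0 0; 0 0 0 0 0 0; 0 0 0 0 0 0"
}}

```text
time: 6.32
position: [0.5505, 0.1343, 0.1496]
tool_rot: [0.975, 0.223, 0.0, 0.0]
ft_force: [0.2, 1.0, 0.7]
grip_width: 0.0042
grip_force: 0.0
```

Request:
{"method": "move_arm", "body": {
  "series": "0 0 0 0 0 0; 0 0 0 0 0 0; 0 0 0 0 0 0; 0 0 0 0 0 0; 0 0 0 0 0 0; 0 0 0 0 0 0; 0 0 0 0 0 0; 0 0 0 0 0 0"
}}

```text
time: 6.98
position: [0.5505, 0.1343, 0.1495]
tool_rot: [0.975, 0.223, -0.0, -0.0]
ft_force: [-0.2, -0.2, 0.4]
grip_width: 0.0041
grip_force: 0.0
```

Request:
{"method": "move_arm", "body": {
  "series": "0 0 -20 0 0 0; 0 0 -40 0 0 0; 0 0 -60 0 0 0; 0 0 -80 0 0 0; 0 0 -95 0 0 0; 0 0 -95 0 0 0"
}}

```text
time: 7.48
position: [0.5526, 0.1345, 0.248]
tool_rot: [0.975, 0.224, 0.004, 0.001]
ft_force: [0.2, 0.6, -0.6]
grip_width: 0.0039
grip_force: 0.0
```

Run:
```python
from m import *
delta([.479,-.067,.07])
```

```text
7.4833 [0.5526 0.1345 0.248 ] tool mm [-155.3  148.7  177.3]
```

Request:
{"method": "move_arm", "body": {
  "series": "-22 22 0 0 0 0; -44 43 0 0 0 0; -66 65 0 0 0 0; -88 87 0 0 0 0; -110 108 0 0 0 0; -132 130 0 0 0 0; -152 150 0 0 0 0; -152 150 0 0 0 0"
}}

```text
time: 8.15
position: [0.4774, -0.0706, 0.2436]
tool_rot: [0.975, 0.221, -0.001, 0.0]
ft_force: [0.6, 0.3, -0.5]
grip_width: 0.0045
grip_force: 0.0
```

Run:
```python
from m import *
delta([.479,-.067,.07])
p=robot.camera('wrist'); purple(p,.0075)
for d in robot.tip_of(p,'fallen_tube')[:5]: print(np.round(d['xyz'],3),d['p'],proj(p,d['xyz']).round())
p=robot.camera('side')
for d in robot.tip_of(p,'fallen_tube')[:5]: print(np.round(d['xyz'],3),d['p'],proj(p,d['xyz']).round())
purple(p,.0075); print(ray(p,(340.5,259.5),.0075))
```

```text
8.15 [ 0.4774 -0.0706  0.2436] tool mm [  3.4  -2.6 173.6]
purple [150.  44.] 357 [0.549 0.131 0.008]
purple [349. 213.] 287 [ 0.489 -0.099  0.008]
purple [119. 243.] 295 [0.359 0.098 0.008]
purple [273. 249.] 277 [ 0.421 -0.046  0.008]
purple [595. 346.] 315 [ 0.473 -0.406  0.008]
[ 0.39  -0.061 -0.001] 0.85 [276. 279.]
[ 0.471 -0.437  0.001] 0.8 [613. 355.]
[ 0.48  -0.064  0.001] 0.72 [315. 204.]
[ 0.371  0.067 -0.001] 0.71 [155. 244.]
[ 0.375  0.062 -0.004] 0.6 [370. 301.]
[ 0.401  0.252 -0.001] 0.59 [341. 355.]
[ 0.457 -0.308 -0.   ] 0.57 [367. 215.]
[ 0.466 -0.436 -0.   ] 0.52 [372. 193.]
[ 0.392 -0.064 -0.002] 0.47 [373. 268.]
purple [369. 195.] 30 [ 0.472 -0.41   0.007]
purple [340. 250.] 25 [ 0.489 -0.108  0.007]
purple [297. 270.] 45 [0.576 0.002 0.007]
purple [361. 267.] 38 [ 0.421 -0.049  0.008]
purple [283. 289.] 20 [0.588 0.084 0.007]
purple [276. 300.] 20 [0.592 0.129 0.007]
purple [374. 307.] 58 [0.36  0.092 0.007]
purple [267. 314.] 35 [0.595 0.18  0.008]
purple [346. 363.] 71 [0.384 0.279 0.007]
[ 0.47947437 -0.06750312  0.0075    ]
```

The wrist, top and side views all put the tube's middle at (0.479, -0.067). I'll go straight down to fingertips at about 0.05 m and hold.

Request:
{"method": "move_arm", "body": {
  "series": "0 0 25 0 0 0; 0 0 50 0 0 0; 0 0 75 0 0 0; 0 0 100 0 0 0; 0 0 125 0 0 0; 0 0 145 0 0 0; 0 0 160 0 0 0; 0 0 170 0 0 0"
}}

```text
time: 9.02
position: [0.4787, -0.0653, 0.0727]
tool_rot: [0.974, 0.225, -0.001, -0.001]
ft_force: [0.4, 0.5, 0.4]
grip_width: 0.004
grip_force: 0.0
```

Request:
{"method": "move_arm", "body": {
  "series": "0 0 0 0 0 0; 0 0 0 0 0 0; 0 0 0 0 0 0; 0 0 0 0 0 0; 0 0 0 0 0 0; 0 0 0 0 0 0; 0 0 0 0 0 0; 0 0 0 0 0 0"
}}

```text
time: 9.68
position: [0.4792, -0.0671, 0.0749]
tool_rot: [0.975, 0.223, 0.0, 0.0]
ft_force: [-0.3, 0.5, 0.2]
grip_width: 0.0042
grip_force: 0.0
```

Request:
{"method": "move_arm", "body": {
  "series": "0 0 0 0 0 0; 0 0 0 0 0 0; 0 0 0 0 0 0; 0 0 0 0 0 0; 0 0 0 0 0 0; 0 0 0 0 0 0; 0 0 0 0 0 0; 0 0 0 0 0 0"
}}

```text
time: 10.35
position: [0.479, -0.0669, 0.0745]
tool_rot: [0.975, 0.224, -0.0, -0.0]
ft_force: [0.2, -0.3, 1.1]
grip_width: 0.0042
grip_force: 0.0
```

Request:
{"method": "move_arm", "body": {
  "series": "0 0 0 0 0 0; 0 0 0 0 0 0; 0 0 0 0 0 0; 0 0 0 0 0 0; 0 0 0 0 0 0; 0 0 0 0 0 0; 0 0 0 0 0 0; 0 0 0 0 0 0"
}}

```text
time: 11.02
position: [0.4791, -0.067, 0.0745]
tool_rot: [0.975, 0.224, -0.0, -0.0]
ft_force: [0.6, 0.7, 0.0]
grip_width: 0.0047
grip_force: 0.0
```

Request:
{"method": "move_arm", "body": {
  "series": "0 0 0 0 0 0; 0 0 0 0 0 0; 0 0 0 0 0 0; 0 0 0 0 0 0; 0 0 0 0 0 0; 0 0 0 0 0 0; 0 0 0 0 0 0; 0 0 0 0 0 0"
}}

```text
time: 11.68
position: [0.479, -0.0669, 0.0745]
tool_rot: [0.975, 0.223, -0.0, -0.0]
ft_force: [0.6, 0.0, -0.2]
grip_width: 0.0045
grip_force: 0.0
```

Run:
```python
from m import *
delta([.479,-.067,.072])
p=robot.camera('side'); i=p['img'][180:320,240:420]; cv2.imwrite('pics/s4.png',cv2.resize(i[:,:,::-1],None,fx=4,fy=4))
```

```text
11.6833 [ 0.479  -0.0669  0.0745] tool mm [-0.1  0.   2.5]
```

View pics/s4.png

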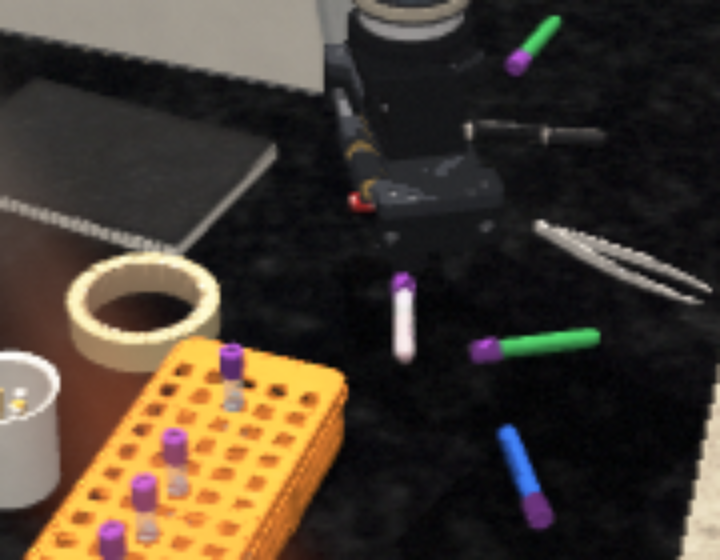

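The gripper is above the clear fallen tube at crop (402,317), the tips are about 37 mm clear of it, and nothing has moved. It has held there for about 2.7 s.

```bash
python3 -c "
from rig import robot
print(robot.hand_in())"
```

```text
the job is handed in; nothing more can be done
None
```

I pointed at the gap and then at the clear fallen tube, held still for over two seconds at each, and handed the job in still pointing at the tube at about 11.7 s; I saw no sign of contact, and the hand-in returned no verdict.

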